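Light the first enamel sample: set the dimmer, hold the sprung shutter half open

ROBOT

A 6-joint arm with a two-finger parallel gripper is mounted at the origin on the work surface. World frame = base frame: x ahead of the robot, y to its left, z up, the work surface at z = 0. Lengths are in m, angles in rad, forces in N, time in s.
With the tool pointing down it reaches from about 0.3 to 0.775 m from the base axis. Payload 14.6 kg.
Tool frame: the origin (TCP) lies midway between the tips of the shut fingers; the grasp point (between the pads) lies 19 mm behind it; z points along the fingers, y is the line along which they close (so a half turn about z gives the same grasp; the last joint's range is limited). The gripper opens to 94 mm and grips with 3 to 60 N. Pads are 16 mm wide; open, the fingers measure 119 mm over their backs; the gripper's body (75 mm by 177 mm) begins 78 mm behind the grasp point.
Start: joints at [-1.29, 0.3, 1.521, -0, 1.321, -0.067], TCP at [0.187, -0.517, 0.205] pointing down, gripper open.
Joint ranges: [-3.03, 3.03], [-0.79, 2.21], [0.23, 2.52], [-1.04, 4.18], [0, 3.07], [-2.55, 2.55]. Speed limits (rad/s): [2.22, 2.22, 2.57, 3.14, 3.14, 3.14].

INTERFACE

Orientations are given as [roll, pitch, yaw] about the fixed x, y, z axes, in that order (R = Rz(yaw) Ry(pitch) Rx(roll)).
In Python, from station import telemetry, optics, ctrl gives the robot as it stands.
- The arm moves only by the tool carry_out, never from a script. Its argument "plan" is a list that holds one entry, the list of rows, each a list of 7 numbers: the shift along the tool's x, y, z in mm, then the turn, a rotation vector about the tool's x, y, z in rad, then the finger opening in mm, from 0 to 94. A call has 1 to 20 rows; each row shifts and turns the commanded pose from where the row before left it, along the tool's axes as they then stand; what a row does not reach is not made up. A row lasts 1/12 s, in which the tool goes at most 41.7 mm and 7.16 degrees, less where a joint would pass 70% of its speed; a pose out of reach is approached as far as the arm can. A call with a gripper value outside its range is refused whole. The fingers move at their own pace and stop on an object; "squeeze" is the grip in N (left out, the last holds). Time passes only in rows, so rows that do not move let the fingers close. It gives the time, the measured TCP pose, the force, the opening and the grip force at its end, in the units of the state.
- telemetry.get_obs(): the state, without advancing time (a new reading comes with each control period).
- optics.camera(name): name is "scene" or "top"; returns a dict with "pixels" (480x640x3 uint8, red, green, blue), "intrinsics" (3x3 intrinsics, pixels), "origin" and "rotation" of the camera in the world. Camera axes: x right, y down, z forward; pixel columns grow to the right and rows downward; lengths in m; the calibration is good to about 2 mm. A picture is of the moment at which its call begins. There is no depth.
- ctrl.hand_in(): hands the job in; it is judged then, once.
The state is a dict: "time_s": time; "qpos": joint angles; "joint_vel": joint speeds; "tau": joint torques, N m; "ee_pos": TCP position; "eef_rot": TCP orientation; "force": force on the tool from outside, world axes, zero at the start; "moment": the same for the moment, N m; "grip_width": finger opening in m; "grip_force": force on a finger pad.
Only numpy, scipy, OpenCV 4.12 (cv2) and the standard library are available. Lean on these libraries where they do the work, as an engineer would, in place of code of your own. Each camera call takes 0.05 s, during which the arm holds its last target. There are 200 camera calls.

TASK

Turn the lever of the round lamp dimmer until it points at the red mark and let go of it; then, with the gripper's fingers, slide the yellow-handled sprung shutter of the sample viewer to half of its travel, so that the first glass sample is uncovered and the second stays covered, and finish while holding it still there, because the spring shuts it when let go. The shutter stays shut until the dimmer is set and is never run fully open; leave the vases, jars, dish, pliers and wooden block where they are.

Things in the scene. Friction and masses are not known exactly. Their poses are not given: they have to be found in the camera images.
- viewer: Sample viewer: grey box fixed to the bench, 140 (x) x 240 (y) x 60 mm high; origin: centre of its underside. On top, two rails 8 mm high along its y, 92 mm apart, and a lit window with a green (first, -y) and a blue glass sample under a dark shutter plate. On the -x rim a yellow line marks the handle's place at half travel, black lines shut and fully open. It may swap sides with the dimmer.
- shutter (a joint): Travel of the shutter along the viewer's +y axis, m: 0 shut, 0.070 fully open, 0.035 half. A spring pushes it shut: about 4 N when shut, rising by 0.13 N per mm to 8.5 N at half and 13 N fully open; hardly any friction.
- shutter_grip (a point): Middle of the shutter's yellow handle, 90 mm above the bench: an upright block 40 (x) x 12 mm (y, the sliding direction), its top 19 mm above this point. The shutter plate's upper face is 25 mm below this point, the rails' tops 22 mm below. At travel q it is at x 0, y 0.0075 + q in the viewer's frame. Axes as the viewer's: +y is the opening direction, z up.
- dimmer: Lamp dimmer: green drum fixed to the bench, 200 mm across, 60 mm high, white dial on top; origin at the centre of its underside. The lever turns about its vertical centre line.
- lever (a joint): Angle of the dimmer lever, rad, 0 to 2.2, growing anticlockwise seen from above. In the dimmer's frame the lever points at yaw 2.0416 + this angle (0 = dimmer's +x), so it sweeps the side facing the robot; starts near 0. Friction hinge (0.08 N m, about 1.2 N at the knob): it stays where it is left.
- lever_knob (a point): Point in the lever's upright black knob, 90 mm above the bench: a cylinder 20 mm across, 66 mm from the turning axis; its top is 19 mm above this point, the steel lever's upper face 21 mm below. Its x axis points outward along the lever, z up.
- mark: Red mark on the dimmer's rim, 18 x 12 x 4 mm, fixed, showing the lever setting wanted, different every time. Its origin is on the dimmer's turning axis at the drum's top; its x axis points from there to the red mark (middle 89 mm out). The lever is set when its x axis points the same way.
- vase_a: Copper vase standing on the left of the bench, 90 mm across, 240 mm high, loose; origin at the centre of its foot.
- vase_b: A second copper vase like the first, farther away on the left.
- v_block: Loose light-wood V-block on the near right, 60 x 110 x 55 mm high; origin at the centre of its underside.
- jar_blue: Loose blue enamel jar, 48 mm across, 60 mm high, beyond the viewer and dimmer; origin under its centre.
- jar_red: Loose red enamel jar, 48 mm across, 60 mm high; origin under its centre.
- dish: Loose copper dish, 100 mm across, 30 mm high, on the right; origin under its centre.
- pliers: Loose pliers with black grips lying on the right, 180 mm long, 12 mm high; origin at the middle, on the bench.

How it is judged:
On the way, in this order (a step that is already met when the one before it is completed fails the run):
1. the dimmer lever points at the red mark (within 0.10 rad) and is let go, the shutter still shut (angle between the x axis of lever_knob and the x axis of mark, either way round below 0.1 rad and contact force between the fingers and dimmer below 0.3 N and value of joint shutter below 0.008 m), for 0.2 s.
2. the shutter stands at half travel, held by the fingers (value of joint shutter between 0.029 and 0.041 m and contact force between the fingers and viewer above 3 N), for 0.3 s.
At the end, for the whole second after the job is handed in: The shutter is held still by the gripper's fingers at half travel, 35 mm within 6 mm, against its spring; the dimmer lever, untouched, points at the red mark within 0.10 rad; every loose thing is within 30 mm of where it began (all of step 2 and angle between the x axis of lever_knob and the x axis of mark, either way round below 0.1 rad and velocity of joint shutter between -0.01 and 0.01 m/s and contact force between the fingers and dimmer below 0.3 N and distance of each of vase_a, vase_b, v_block, jar_blue, jar_red, dish, pliers from where it was at the start of the episode below 0.03 m); the arm keeps its last pose, push and grip.
It fails at once if the shutter is run fully open (beyond 60 mm of its 70 mm) (value of joint shutter above 0.06 m).
It fails at once if the shutter is opened (beyond 15 mm) while the lever is off the red mark (value of joint shutter above 0.015 m and not (angle between the x axis of lever_knob and the x axis of mark, either way round below 0.1 rad)).
It fails at once if a vase, jar, dish, pliers or the wooden block is moved by more than 30 mm (distance of any of vase_a, vase_b, v_block, jar_blue, jar_red, dish, pliers from where it was at the start of the episode above 0.03 m).
It also fails if it takes over 43 s, if anything falls off the work surface, if the arm or the gripper's body presses on something with over 40 N, if the wrist force passes 120 N, or if a joint passes its speed limit or range.

## Working session

There is one attempt and no reset: what is moved stays moved. The work goes in short steps, Python scripts to look and compute and a tool call to move; the robot and the scene stay as the last step left them, time stands still between calls to the robot, and variables do not carry over. Pictures are saved under pics/ and viewed, at most 10 in all, crops included, and the job is handed in when it is done.

Besides the shell and the picture viewer there is one more tool, called after "Request:" as name([rows], argument=value, ...), one row to a line, values as JSON. carry_out: Moves the arm, as the interface text tells. Its arguments: {"type":"object","properties":{"plan":{"type":"array","items":{"type":"array","items":{"type":"array","items":{"type":"number"}}}},"squeeze":{"type":"number"}},"required":["plan"]}

```bash
mkdir -p pics; cat > h.py <<'E'
import cv2,numpy as np
from station import telemetry,optics,ctrl
def snap(n,f):
    c=optics.camera(n); cv2.imwrite(f'pics/{f}.png',c['pixels'][:,:,::-1]); np.savez(f'pics/{f}.npz',**c); return c
def ray(f,u,v,z):
    c=np.load(f'pics/{f}.npz'); d=c['rotation']@np.linalg.inv(c['intrinsics'])@[u,v,1]; o=c['origin']; return o+d*(z-o[2])/d[2]
def proj(f,p):
    c=np.load(f'pics/{f}.npz'); q=c['intrinsics']@(c['rotation'].T@(np.array(p)-c['origin'])); return q[:2]/q[2]
E
python3 - <<'E'
from h import *
for n in('top','scene'):
    c=snap(n,n+'0'); print(c['origin'],c['rotation'].round(3).tolist(),c['intrinsics'][0,0])
print(telemetry.get_obs())
E
```

```text
[ 0.32176513 -0.00973634  1.53180826] [-2.992, -0.016, -1.543] 542.2006813598189
[1.58386291 0.19820917 1.17944169] [-2.369, -0.019, 1.785] 606.4756638926439
{'time_s': 0.1, 'qpos': array([-1.28961851e+00,  3.00405194e-01,  1.52151141e+00, -8.11542840e-06,
        1.32068367e+00, -6.65976498e-02]), 'joint_vel': array([ 5.53126441e-04, -1.00626218e-03, -2.26481586e-03, -6.63146807e-05,
        8.54730386e-04, -1.38837527e-04]), 'tau': array([ 1.41501573e-04, -5.32649410e+01, -3.53284085e+01,  7.09344330e-02,
        2.35522381e-02, -6.52036351e-05]), 'ee_pos': array([ 0.18737691, -0.51685449,  0.20495195]), 'eef_rot': array([-3.14058675e+00, -5.92119113e-05,  3.47777450e-01]), 'force': array([-0.30817123,  0.08117749,  1.1491447 ]), 'moment': array([0.00727658, 0.00381832, 0.01657412]), 'grip_force': 0.0, 'grip_width': 0.09373751771771634}
```

View pics/top0.png

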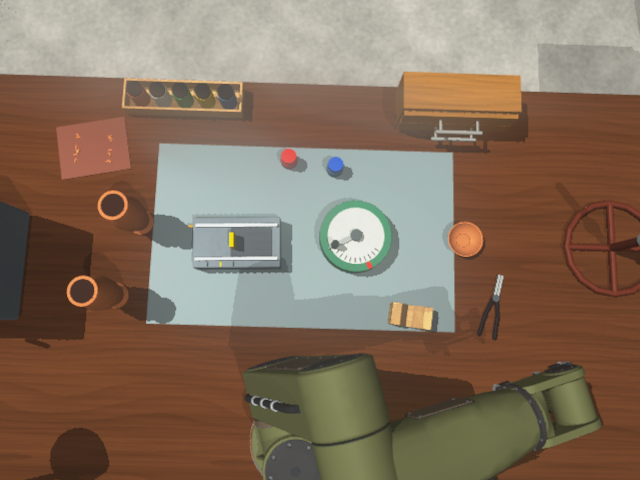

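View pics/scene0.png

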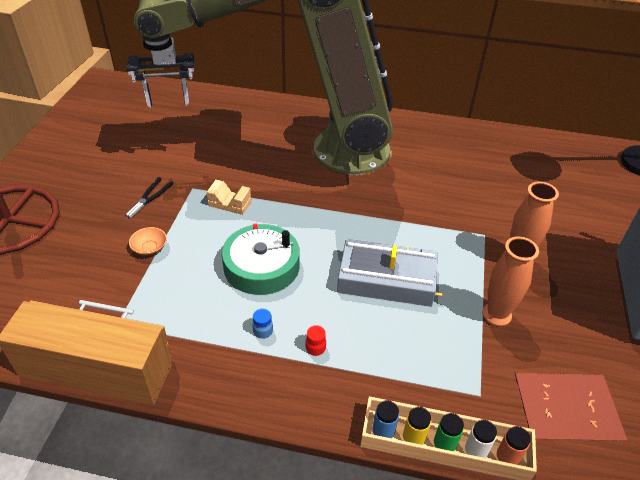

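The top view shows the dimmer at about (356,236), the knob at (335,244), the red mark at (369,265), and the viewer handle at (232,239). I'll enlarge the two fixtures to read these more closely.

```bash
python3 - <<'E'
from h import *
im=cv2.imread('pics/top0.png')
cv2.imwrite('pics/c1.png',cv2.resize(im[190:290,180:400],(792,360),interpolation=cv2.INTER_CUBIC))
E
```

```text
(no output)
```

View pics/c1.png

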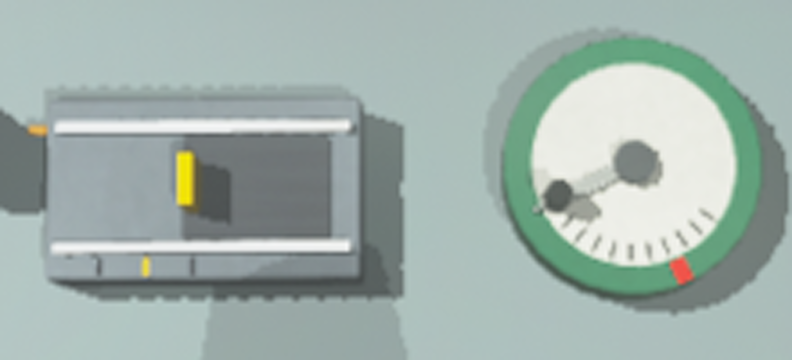

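```bash
python3 - <<'E'
from h import *
P=lambda u,v,z:ray('top0',180+(u+.5)/3.6-.5,190+(v+.5)/3.6-.5,z)
c=P(633,165.5,.06);m=P(681,270,.062);k=P(559,194,.109)
yaw=lambda d:np.arctan2(d[1],d[0])
print('dim',c,'mark',yaw(m-c),np.hypot(*(m-c)[:2]),'knob',k,yaw(k-c),np.hypot(*(k-c)[:2]))
for a in[(54,128,.068),(350,126,.068),(50,247,.068),(350,245,.068)]: print('rail',P(*a))
print('marks',P(99,266,.06),P(146,267,.06),P(192,266,.06)); print('handle top',P(185,178,.109))
# scene: mark, knob
for u,v,z in[(256,227,.062),(286,233,.109),(394,246,.109)]: print('scene',ray('scene0',u,v,z))
print([ray('top0',u,v,z) for u,v,z in[(113,205,.24),(82,291,.24),(398,315,.055),(336,163,.06),(289,155,.06)]])
E
```

```text
Traceback (most recent call last):
  File "h.py", line 6, in ray
    c=np.load(f'pics/{f}.npz'); d=c['rotation']@np.linalg.inv(c['intrinsics'])@[u,v,1]; o=c['origin']; return o+d*(z-o[2])/d[2]
                                                                                                                           ~^^^
IndexError: invalid index to scalar variable.
```

```bash
sed -i "s/^from station/from scipy.spatial.transform import Rotation as R\nfrom station/; s/c\['rotation'\]/R.from_euler('xyz',c['rotation']).as_matrix()/g" h.py; cat > m.py <<'E'
from h import *
P=lambda u,v,z:ray('top0',180+(u+.5)/3.6-.5,190+(v+.5)/3.6-.5,z)
c=P(633,165.5,.06);m=P(681,270,.062);k=P(559,194,.109)
yaw=lambda d:np.arctan2(d[1],d[0])
print('dim',c,'mark',yaw(m-c),np.hypot(*(m-c)[:2]),'knob',k,yaw(k-c),np.hypot(*(k-c)[:2]))
for a in[(54,128,.068),(350,126,.068),(50,247,.068),(350,245,.068)]: print('rail',P(*a))
print('marks',P(99,266,.06),P(146,267,.06),P(192,266,.06)); print('handle top',P(185,178,.109))
for u,v,z in[(256,227,.062),(286,233,.109),(394,246,.109)]: print('scene',ray('scene0',u,v,z))
print([ray('top0',u,v,z) for u,v,z in[(113,205,.24),(82,291,.24),(398,315,.055),(336,163,.06),(289,155,.06)]])
E
python3 m.py
```

```text
dim [ 0.55224847 -0.14711554  0.06      ] mark -2.6997970175738177 0.08766145104225624 knob [ 0.52166907 -0.08833215  0.109     ] 2.050476808313787 0.06626149769884788
rail [0.56630414 0.29361357 0.068     ]
rail [0.57478373 0.06951211 0.068     ]
rail [0.47560586 0.2911401  0.068     ]
rail [0.48386107 0.06607777 0.068     ]
marks [0.46315211 0.25507126 0.06      ] [0.46344843 0.21966616 0.06      ] [0.46523729 0.18506761 0.06      ]
handle top [0.52518188 0.18694671 0.109     ]
scene [ 0.47800915 -0.17615646  0.062     ]
scene [ 0.52799903 -0.08105632  0.109     ]
scene [0.51069364 0.19021081 0.109     ]
[array([0.58094361, 0.45750684, 0.24      ]), array([0.37214433, 0.51307068, 0.24      ]), array([ 0.33942991, -0.26616026,  0.055     ]), array([ 0.75666797, -0.08911162,  0.06      ]), array([0.77551704, 0.04339926, 0.06      ])]
```

The dimmer's centre is at (0.552,-0.147). The knob is at yaw 2.05 and the mark at yaw 3.583, so the lever needs to turn about 1.53 rad. The shutter handle is at (0.525,0.187), and the viewer's yaw is about 0.037.

Request:
carry_out([
  [[23,-14.4,0,0,0,0,50],[23,-14.4,0,0,0,0,50],[23,-14.4,0,0,0,0,50],[23,-14.4,0,0,0,0,50],[23,-14.4,0,0,0,0,50],[23,-14.4,0,0,0,0,50],[23,-14.4,0,0,0,0,50],[23,-14.4,0,0,0,0,50],[23,-14.4,0,0,0,0,50],[23,-14.4,0,0,0,0,50],[23,-14.4,0,0,0,0,50],[23,-14.4,0,0,0,0,50],[23,-14.4,0,0,0,0,50],[23,-14.4,0,0,0,0,50],[23,-14.4,0,0,0,0,50],[23,-14.4,0,0,0,0,50],[23,-14.4,0,0,0,0,50],[23,-14.4,0,0,0,0,50],[23,-14.4,0,0,0,0,50],[23,-14.4,0,0,0,0,50]],
], squeeze=15)

```text
time_s: 1.77
ee_pos: [0.5223, -0.0882, 0.2052]
eef_rot: [-3.141, 0.0, 0.348]
force: [0.3, -0.7, -0.1]
grip_width: 0.05
grip_force: 0.0
```

Request:
carry_out([
  [[0,0,0,0,0,-0.1,50],[0,0,0,0,0,-0.1,50],[0,0,0,0,0,-0.1,50],[0,0,0,0,0,-0.1,50],[0,0,0,0,0,-0.1,50],[0,0,0,0,0,-0.1,50],[0,0,0,0,0,-0.1,50],[0,0,0,0,0,-0.1,50],[0,0,0,0,0,-0.1,50],[0,0,0,0,0,-0.1,50],[0,0,0,0,0,-0.1,50],[0,0,0,0,0,-0.1,50],[0,0,0,0,0,-0.1,50],[0,0,0,0,0,-0.1,50],[0,0,0,0,0,-0.1,50],[0,0,0,0,0,-0.1,50],[0,0,0,0,0,-0.1,50],[0,0,0,0,0,0,50],[0,0,0,0,0,0,50]],
])

```text
time_s: 3.35
ee_pos: [0.5217, -0.0895, 0.2052]
eef_rot: [-3.141, -0.0, 2.045]
force: [0.1, -0.7, 0.1]
grip_width: 0.0499
grip_force: 0.0
```

Rotating the tool keeps it above the knob, so I'll lower it and then close the fingers.

Request:
carry_out([
  [[0,0,10,0,0,0,50],[0,0,10,0,0,0,50],[0,0,10,0,0,0,50],[0,0,10,0,0,0,50],[0,0,10,0,0,0,50],[0,0,10,0,0,0,50],[0,0,10,0,0,0,50],[0,0,10,0,0,0,50],[0,0,10,0,0,0,50],[0,0,10,0,0,0,50],[0,0,10,0,0,0,50],[0,0,10,0,0,0,50],[0,0,10,0,0,0,50],[0,0,0,0,0,0,10],[0,0,0,0,0,0,10],[0,0,0,0,0,0,10],[0,0,0,0,0,0,10],[0,0,0,0,0,0,10],[0,0,0,0,0,0,10],[0,0,0,0,0,0,10]],
])

```text
time_s: 5.02
ee_pos: [0.5221, -0.0894, 0.0759]
eef_rot: [3.141, 0.001, 2.048]
force: [1.0, 1.9, 3.5]
grip_width: 0.0198
grip_force: 15.0
```

Request:
carry_out([
  [[-0.2,-5.06,0,0,0,-0.0767,10],[-0.2,-5.06,0,0,0,-0.0767,10],[-0.2,-5.06,0,0,0,-0.0767,10],[-0.2,-5.06,0,0,0,-0.0767,10],[-0.2,-5.06,0,0,0,-0.0767,10],[-0.2,-5.06,0,0,0,-0.0767,10],[-0.2,-5.06,0,0,0,-0.0767,10],[-0.2,-5.06,0,0,0,-0.0767,10],[-0.2,-5.06,0,0,0,-0.0767,10],[-0.2,-5.06,0,0,0,-0.0767,10],[-0.2,-5.06,0,0,0,-0.0767,10],[-0.2,-5.06,0,0,0,-0.0767,10],[-0.2,-5.06,0,0,0,-0.0767,10],[-0.2,-5.06,0,0,0,-0.0767,10],[-0.2,-5.06,0,0,0,-0.0767,10],[-0.2,-5.06,0,0,0,-0.0767,10],[-0.2,-5.06,0,0,0,-0.0767,10],[-0.2,-5.06,0,0,0,-0.0767,10],[-0.2,-5.06,0,0,0,-0.0767,10],[-0.2,-5.06,0,0,0,-0.0767,10]],
])

```text
time_s: 6.68
ee_pos: [0.4948, -0.1759, 0.0762]
eef_rot: [-3.14, 0.005, -2.698]
force: [15.7, 10.0, -0.8]
grip_width: 0.02
grip_force: 15.0
```

Request:
carry_out([
  [[0,0,0,0,0,0,10],[0,0,0,0,0,0,10],[0,0,0,0,0,0,10]],
])

```text
time_s: 6.93
ee_pos: [0.4946, -0.176, 0.0763]
eef_rot: [-3.139, 0.005, -2.701]
force: [15.4, 6.6, -2.6]
grip_width: 0.0197
grip_force: 15.0
```

```bash
python3 - <<'E'
from h import *
p=telemetry.get_obs()['ee_pos']; d=p[:2]-[.5522,-.1471]; print(np.arctan2(d[1],d[0])%6.283,np.hypot(*d))
E
```

```text
3.6061483692554237 0.0644044176225248
```

The lever angle is about 3.59, within tolerance. I'll let go, rise and take a picture to check.

Request:
carry_out([
  [[0,0,0,0,0,0,50],[0,0,0,0,0,0,50],[0,0,0,0,0,0,50],[0,0,0,0,0,0,50],[0,0,0,0,0,0,50],[0,0,-10,0,0,0,50],[0,0,-15,0,0,0,50],[0,0,-15,0,0,0,50],[0,0,-15,0,0,0,50],[0,0,-15,0,0,0,50],[0,0,-15,0,0,0,50],[0,0,-15,0,0,0,50],[0,0,0,0,0,0.1,50],[0,0,0,0,0,0.1,50],[0,0,0,0,0,0.1,50],[0,0,0,0,0,0.1,50],[0,0,0,0,0,0,50]],
])

```text
time_s: 8.35
ee_pos: [0.4924, -0.1764, 0.1762]
eef_rot: [-3.141, 0.0, -3.106]
force: [-0.1, -0.6, 0.0]
grip_width: 0.0502
grip_force: 0.0
```

```bash
python3 - <<'E'
from h import *
o=telemetry.get_obs();p=o['ee_pos'];y=o['eef_rot'][2]
d=np.array([.5252,.1869])-p[:2]; print(p,y,d@[np.cos(y),np.sin(y)],d@[np.sin(y),-np.cos(y)])
E
```

```text
[ 0.49240475 -0.17640649  0.17620248] -3.106199646895277 -0.045630540137179314 0.3619184813312966
```

Request:
carry_out([
  [[-2.85,22.6,0,0,0,0,50],[-2.85,22.6,0,0,0,0,50],[-2.85,22.6,0,0,0,0,50],[-2.85,22.6,0,0,0,0,50],[-2.85,22.6,0,0,0,0,50],[-2.85,22.6,0,0,0,0,50],[-2.85,22.6,0,0,0,0,50],[-2.85,22.6,0,0,0,0,50],[-2.85,22.6,0,0,0,0,50],[-2.85,22.6,0,0,0,0,50],[-2.85,22.6,0,0,0,0,50],[-2.85,22.6,0,0,0,0,50],[-2.85,22.6,0,0,0,0,50],[-2.85,22.6,0,0,0,0,50],[-2.85,22.6,0,0,0,0,50],[-2.85,22.6,0,0,0,0,50],[0,0,0,0,0,0,50],[0,0,0,0,0,0,50]],
], squeeze=30)

```text
time_s: 9.85
ee_pos: [0.5233, 0.1874, 0.1757]
eef_rot: [-3.141, -0.0, -3.097]
force: [0.7, -0.2, -0.3]
grip_width: 0.0502
grip_force: 0.0
```

```bash
python3 - <<'E'
from h import *
snap('top','top1');snap('scene','scene1')
a=cv2.imread('pics/top1.png')[190:290,310:410];b=cv2.imread('pics/scene1.png')[150:310,200:500]
cv2.imwrite('pics/c2.png',np.hstack([cv2.resize(a,(400,400),interpolation=cv2.INTER_CUBIC)]))
cv2.imwrite('pics/c3.png',cv2.resize(b,(750,400),interpolation=cv2.INTER_CUBIC))
E
```

```text
(no output)
```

View pics/c2.png

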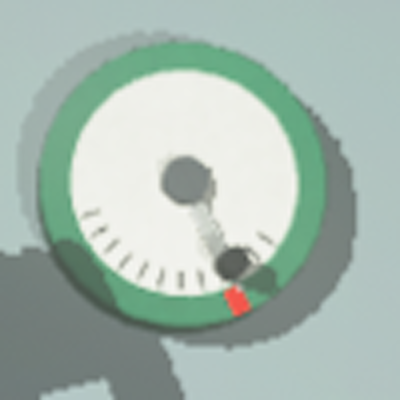

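View pics/c3.png

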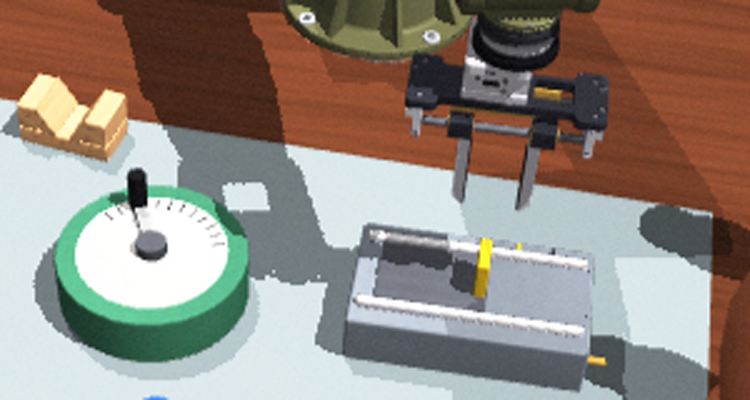

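The knob is at crop (233,263) and the mark at (238,301), with the shutter still shut. I'll compute the lever error before going on.

```bash
python3 - <<'E'
from h import *
P=lambda u,v,z:ray('top1',310+(u+.5)/4-.5,190+(v+.5)/4-.5,z)
yaw=lambda d:np.arctan2(d[1],d[0])%6.283
c=P(184.5,182.5,.06);m=P(238,301,.062);k=P(233,262,.109)
print(c,yaw(m-c),yaw(k-c),np.hypot(*(k-c)[:2]))
E
```

```text
[ 0.55327682 -0.14786416  0.06      ] 3.576633127694508 3.5834754074565733 0.06629463841543448
```

The lever is set to within about 0.01 rad. Next I'll descend over the handle and grip it.

Request:
carry_out([
  [[0,0,10,0,0,0,50],[0,0,10,0,0,0,50],[0,0,10,0,0,0,50],[0,0,10,0,0,0,50],[0,0,10,0,0,0,50],[0,0,10,0,0,0,50],[0,0,10,0,0,0,50],[0,0,10,0,0,0,50],[0,0,10,0,0,0,50],[0,0,10,0,0,0,50],[0,0,0,0,0,0,5],[0,0,0,0,0,0,5],[0,0,0,0,0,0,5],[0,0,0,0,0,0,5],[0,0,0,0,0,0,5],[0,0,0,0,0,0,5],[0,0,0,0,0,0,5],[0,0,0,0,0,0,5]],
])

```text
time_s: 11.45
ee_pos: [0.5236, 0.1901, 0.076]
eef_rot: [3.136, 0.002, -3.101]
force: [0.5, 25.9, -3.4]
grip_width: 0.0117
grip_force: 30.0
```

The tool was pushed 26 N toward +y by the closed stop. That puts the shut position at y≈0.190, so half travel is about 0.224.

Request:
carry_out([
  [[0,2,0,0,0,0,5],[0,2,0,0,0,0,5],[0,2,0,0,0,0,5],[0,2,0,0,0,0,5],[0,2,0,0,0,0,5],[0,2,0,0,0,0,5],[0,2,0,0,0,0,5],[0,2,0,0,0,0,5],[0,2,0,0,0,0,5],[0,2,0,0,0,0,5],[0,2,0,0,0,0,5],[0,2,0,0,0,0,5],[0,2,0,0,0,0,5],[0,2,0,0,0,0,5],[0,2,0,0,0,0,5],[0,2,0,0,0,0,5],[0,2,0,0,0,0,5],[0,2,0,0,0,0,5],[0,0,0,0,0,0,5],[0,0,0,0,0,0,5]],
])

```text
time_s: 13.12
ee_pos: [0.5224, 0.2221, 0.0759]
eef_rot: [-3.141, 0.001, -3.102]
force: [0.0, -7.7, 6.2]
grip_width: 0.0117
grip_force: 30.0
```

```bash
python3 - <<'E'
from h import *
print(telemetry.get_obs()['joint_vel'].round(4))
snap('scene','scene2')
b=cv2.imread('pics/scene2.png')[200:320,320:460]
cv2.imwrite('pics/c4.png',cv2.resize(b,(700,600),interpolation=cv2.INTER_CUBIC))
E
```

```text
[-0.0026 -0.0013 -0.0006 -0.0001 -0.0003 -0.0014]
```

View pics/c4.png

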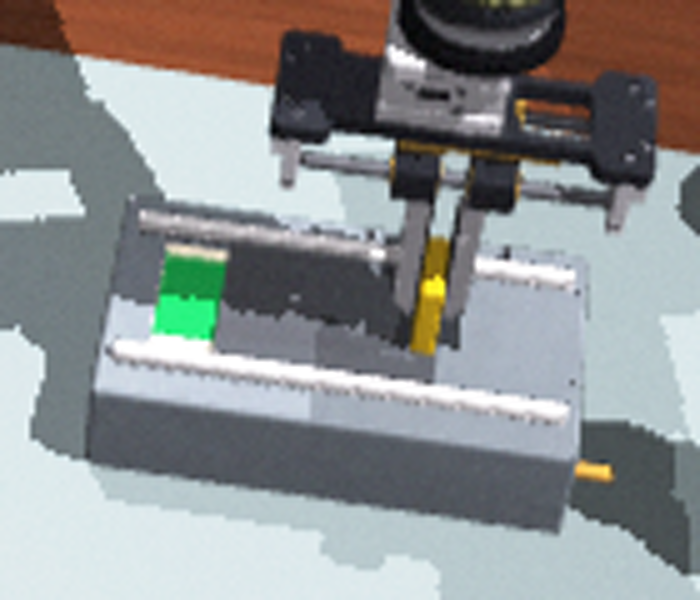

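The green sample is uncovered and the blue one is covered. The travel reads about 32 mm, so I'll move 2 mm further and hold.

Request:
carry_out([
  [[0,1,0,0,0,0,5],[0,1,0,0,0,0,5],[0,0,0,0,0,0,5],[0,0,0,0,0,0,5],[0,0,0,0,0,0,5],[0,0,0,0,0,0,5],[0,0,0,0,0,0,5],[0,0,0,0,0,0,5],[0,0,0,0,0,0,5],[0,0,0,0,0,0,5]],
])

```text
time_s: 14.0
ee_pos: [0.5223, 0.2239, 0.0759]
eef_rot: [-3.141, 0.001, -3.102]
force: [-0.5, -7.9, 6.4]
grip_width: 0.0117
grip_force: 30.0
```

```bash
python3 - <<'E'
from h import *
a=telemetry.get_obs(); snap('top','top3'); snap('scene','scene3')
o=telemetry.get_obs(); print(a['ee_pos'],o['ee_pos'],a['force'],o['force'])
E
```

```text
[0.52230771 0.22390287 0.07593669] [0.52229708 0.22390406 0.07593032] [-0.53696272 -7.87665811  6.35161402] [-1.21856543 -7.01101324  6.65742311]
```

```bash
python3 - <<'E'
from h import *
f=lambda n:cv2.resize(cv2.imread(f'pics/{n}.png')[230:280,370:420],(400,400),interpolation=cv2.INTER_CUBIC)
cv2.imwrite('pics/c5.png',np.hstack([f('scene1'),f('scene3')]))
E
```

```text
(no output)
```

View pics/c5.png

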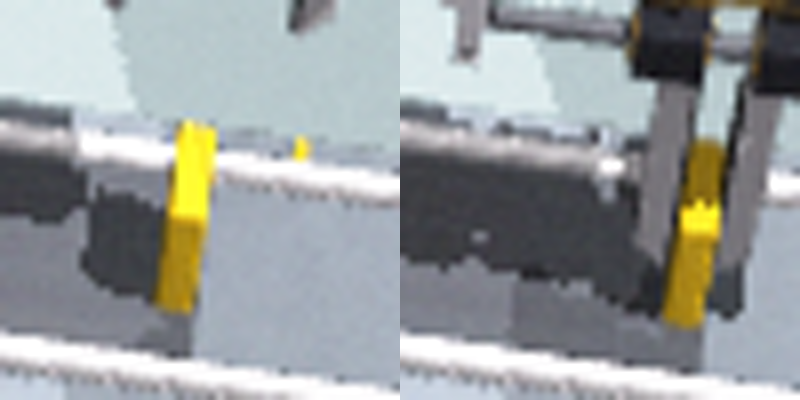

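The handle's foot corners moved from (158,305)/(193,313) to (265,322)/(300,328) in the crop.

```bash
python3 - <<'E'
from h import *
P=lambda u,v,z:ray('scene1',370+u/8,230+v/8,z)
for a,b,z in[((158,305),(265,322),.066),((193,313),(300,328),.066),((190,218),(297,236),.109)]: print(P(*b,z)-P(*a,z))
E
```

```text
[-0.00054329  0.03331587  0.        ]
[-0.00137926  0.03315151  0.        ]
[-1.01738828e-05  3.26166902e-02  0.00000000e+00]
```

Request:
carry_out([
  [[0,1,0,0,0,0,5],[0,0.5,0,0,0,0,5],[0,0,0,0,0,0,5],[0,0,0,0,0,0,5],[0,0,0,0,0,0,5],[0,0,0,0,0,0,5],[0,0,0,0,0,0,5],[0,0,0,0,0,0,5],[0,0,0,0,0,0,5],[0,0,0,0,0,0,5]],
])

```text
time_s: 14.93
ee_pos: [0.5222, 0.2254, 0.0759]
eef_rot: [-3.141, 0.001, -3.102]
force: [0.0, -8.2, 6.9]
grip_width: 0.0118
grip_force: 30.0
```

```bash
python3 -c "
from station import ctrl
print(ctrl.hand_in())"
```

```text
the job is handed in; nothing more can be done
None
```

I set the lever to within about 0.01 rad of the red mark and let go, then handed the job in with the fingers holding the shutter still at about 35 mm; hand-in returned no verdict.

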